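# Drift the seized axle pin out of a trolley castor

### The job

The axle pin of the trolley castor is seized: with the blue-handled drift punch, feel for the pin's plain end in the yellow-ringed hole and drive the pin down until it is right out of the castor and its head stands on the floor of the catcher below. Do not ram: never press the punch on the castor or the pin with more than 40 N, take only the blue punch, and leave everything else alone. Then stand the blue punch back in a hole of the wooden rack, seated on its collar, and let go.

Things in the scene. Friction and masses are not known exactly. Their poses are not given: they have to be found in the camera images.
- clamp: Fixed blue bench clamp (120 mm high, x = 69 to 114 mm, 100 mm wide) holding a trolley castor on its side, axle vertical, over a green tray. Origin on the table, z up, +x towards the clamp. The castor's bore, 10.5 mm wide, has its mouth (yellow ring) at x = y = 0, within 3 mm each way, in the fork's flat top face (x -22 to 62, 23 mm either side) at z = 97 mm, within 2.5 mm: feel for it.
- axle_pin (a joint): How far the brass axle pin (9 mm thick, upright in the bore) has gone down, m: starts at 0.003 to 0.007; 0.038 when its head stands on the catcher's floor, a hard stop. At 0 its plain upper end would be 5 mm below the bore's mouth, at 0.038 it is 43 mm below. Rust, then the catcher's rubber, grip it all the way: 11 N plus 2 N per 10 mm/s of speed. It stays where it is left.
- drift: Drift punch, 0.13 kg, 135 mm long, upright in the rack. Origin at the centre of its flat lower end, z up along it: steel tip 7.5 mm thick up to 52 mm, steel collar 22 mm wide from 52 to 58 mm, then a blue square shank 14 x 14 mm (sides along its x and y, within 10 degrees of the rack's) up to 135 mm. Its collar rests on the rack.
- fat_punch: Another punch, as long, with a red shank and an 11 mm tip, too thick for the bore, standing in another hole of the rack (top 140 mm above the table). Not to be used.
- rack: Fixed wooden rack block, 60 (x) x 150 (y) x 57 mm high. Origin at the centre of its underside. Three upright holes, 12.5 mm wide and 54 mm deep, at x = 0 and y = -45, 0 and 45 mm; the blue punch starts in one of the outer two, the red in the other. A punch seated in a hole stands with its collar on the top, its own origin 5 mm above the rack's.
- new_wheel: Loose new castor wheel, 75 mm wide, 25 mm thick, lying flat. Leave alone.
- wrench: Loose wrench. Leave alone.
- mug: Blue mug. Leave alone.
- tape_roll: Yellow roll of packing tape, 100 mm wide. Leave alone.
- stapler: Grey and black stapler. Leave alone.
- carton: Closed cardboard carton 160 x 220 x 90 mm. Leave alone.
Mind the look-alikes: they are no part of the job. There is more than one size of the rack; the one meant has the size given above.

How it is judged:
By the outcome, as a careful person would: the job done as asked, in the order asked, and still so for the second after the job is handed in, with the robot touching nothing.
It also fails if it takes over 72 s, if anything falls off the work surface, if the arm or the gripper's body presses on something with over 40 N, if the wrist force passes 120 N, or if a joint passes its speed limit or range.

### The arm

A 6-joint arm with a two-finger parallel gripper is mounted at the origin on the work surface. World frame = base frame: x ahead of the robot, y to its left, z up, the work surface at z = 0. Lengths are in m, angles in rad, forces in N, time in s.
With the tool pointing down it reaches from about 0.3 to 0.75 m from the base axis. Payload 8.5 kg.
Tool frame: the origin (TCP) lies between the finger pads; the fingertips stand 22 mm ahead of it and the grasp point (between the pads) lies 3 mm ahead of it; z points along the fingers, y is the line along which they close (so a half turn about z gives the same grasp; the last joint's range is limited). The gripper opens to 85 mm and grips with 20 to 120 N. Pads are 22 mm wide; open, the fingers measure 114 mm over their backs; the gripper's body (76 mm by 85 mm) begins 54 mm behind the grasp point. The pads swing forward as they close: fully open they stand 13 mm farther back than shut.
Start: joints at [-1.323, 0.381, 1.297, -0, 1.464, -0.215], TCP at [0.246, -0.492, 0.218] pointing down, gripper open.
Joint ranges: [-3.11, 3.11], [-0.89, 2.33], [0.22, 2.48], [-1.42, 4.56], [0.17, 2.85], [-2.88, 2.88]. Speed limits (rad/s): [2.39, 2.39, 3.14, 3.14, 3.14, 3.14].

### API

Orientations are given as a unit quaternion [x, y, z, w].
In Python, from station import ctrl, eyes, close_job gives the robot as it stands.
- The arm moves only by the shell command python3 -m handwheel 'ROWS' [FORCE]. ROWS is JSON, a list that holds one entry, the list of rows, each a list of 7 numbers: the gripper's target within -1 to 1 (shut at 1, half-way at 0, fully open at -1), then the shift along the tool's x, y, z in mm, then the turn, a rotation vector about the tool's x, y, z in degrees. A call has 1 to 5 rows; each row shifts and turns the commanded pose from where the row before left it, along the tool's axes as they then stand; what a row does not reach is not made up. A row lasts 1/8 s, in which the tool goes at most 62.5 mm and 10.7 degrees, less where a joint would pass 70% of its speed; a pose out of reach is approached as far as the arm can. A call is refused whole if a number of a shift passes 62.5 or a number of a turn 10.7, either way. A call with a gripper value outside its range is refused whole. The fingers move at their own pace and stop on an object; FORCE is the grip in N (left out, the last holds). Time passes only in rows, so rows that do not move let the fingers close. It gives the time, the measured TCP pose, the force, the opening and the grip force at its end, in the units of the state.
- ctrl.state(): the state, without advancing time (a new reading comes with each control period).
- eyes.read_camera(name): name is "scene" or "top" or "wrist"; returns the picture (400x640x3 uint8, red, green, blue); there is no depth.
- eyes.camera_model(name): a dict with "mtx" (3x3 intrinsics, pixels), "world_to_cam" (4x4, takes a point from world to camera coordinates). Camera axes: x right, y down, z forward; pixel columns grow to the right and rows downward; lengths in m; the calibration is good to about 2 mm. A picture is of the moment at which its call begins: read the wrist's pose just before it. camera_model takes no time and is no camera call; for the wrist camera it gives the pose at the moment of the call.
- close_job(): hands the job in; it is judged then, once.
The state is a dict: "time": time; "qpos": joint angles; "joint_velocities": joint speeds; "joint_torque": joint torques, N m; "position": TCP position; "tool_rot": TCP orientation; "wrist_force": force on the tool from outside, world axes, zero at the start; "wrist_torque": the same for the moment, N m; "gripper_width": finger opening in m; "gripper_force": force on a finger pad.
Only numpy, scipy, OpenCV 4.12 (cv2) and the standard library are available. Lean on these libraries where they do the work, as an engineer would, in place of code of your own. Each camera call takes 0.05 s, during which the arm holds its last target. There are 200 camera calls.

## Working session

There is one attempt and no reset: what is moved stays moved. The work goes in short steps, Python scripts to look and compute and a shell command to move; the robot and the scene stay as the last step left them, time stands still between calls to the robot, and variables do not carry over. Pictures are saved under pics/ and viewed, at most 10 in all, crops included, and the job is handed in when it is done.

```bash
mkdir -p pics; ls; python3 - <<'E'
from station import ctrl,eyes
import cv2,numpy as np,json
s=ctrl.state();print(s)
for n in("scene","top"):
    im=eyes.read_camera(n);cv2.imwrite(f"pics/{n}0.png",im[:,:,::-1]);m=eyes.camera_model(n);print(n,m)
a=[cv2.imread(f"pics/{n}0.png") for n in("scene","top")]
cv2.imwrite("pics/both.png",cv2.resize(np.vstack(a),None,fx=.75,fy=.75))
E
```

```text
pics
{'time': 0.0, 'qpos': array([-1.32331268e+00,  3.81144801e-01,  1.29824188e+00,  1.41038592e-05,
        1.46357914e+00, -2.15287252e-01]), 'joint_velocities': array([-0.0005853 , -0.00059956,  0.00021266,  0.00037147,  0.00162471,
        0.00113783]), 'joint_torque': array([-3.04821158e-03, -4.48472714e+01, -2.31281751e+01, -3.91903441e-04,
        4.78551927e-03, -5.05242141e-07]), 'position': array([ 0.24546772, -0.49184562,  0.21724565]), 'tool_rot': array([ 9.73349554e-01,  2.29325476e-01, -4.04229099e-06, -6.86608593e-04]), 'wrist_force': array([-0.26154173,  0.45135733,  0.05771639]), 'wrist_torque': array([ 0.06622137, -0.00619561, -0.03558768]), 'gripper_force': 0.0, 'gripper_width': 0.08539914598623403}
scene {'mtx': array([[444.40055806,   0.        , 318.46356669],
       [  0.        , 444.40055806, 200.81546408],
       [  0.        ,   0.        ,   1.        ]]), 'world_to_cam': array([[ 0.74388023,  0.66821437, -0.01147911, -0.37173235],
       [ 0.54579181, -0.61732826, -0.56658373, -0.23242697],
       [-0.38568577,  0.41520523, -0.82392421,  1.47619159],
       [ 0.        ,  0.        ,  0.        ,  1.        ]])}
top {'mtx': array([[496.77672788,   0.        , 325.01254   ],
       [  0.        , 496.77672788, 194.57655663],
       [  0.        ,   0.        ,   1.        ]]), 'world_to_cam': array([[-0.02808454, -0.9995004 , -0.0144983 ,  0.02412871],
       [-0.99457111,  0.02939399, -0.09982134,  0.53777378],
       [ 0.10019763,  0.01161615, -0.99489974,  1.46566453],
       [ 0.        ,  0.        ,  0.        ,  1.        ]])}
```

View pics/both.png

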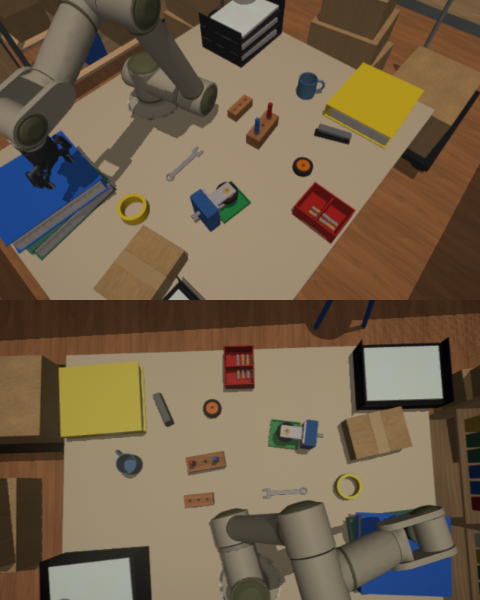

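The scene picture (at 0.75 scale) shows two racks, at (240,107) and (263,128). The larger one holds a blue punch at (257,126) and a red one at (268,108). The castor clamp is at (215,205). In the top view the racks are at (206,162) and (199,200), and the clamp is at (295,133). I'll enlarge these to confirm.

```bash
python3 - <<'E'
import cv2,numpy as np
t=cv2.imread("pics/top0.png")[145:275,230:430]
s=cv2.imread("pics/scene0.png")[120:320,240:380]
r=lambda i,f:cv2.resize(i,None,fx=f,fy=f,interpolation=cv2.INTER_CUBIC)
a=r(t,2.3);b=r(s,2.3)
c=np.zeros((max(a.shape[0],b.shape[0]),a.shape[1]+b.shape[1],3),np.uint8)
c[:a.shape[0],:a.shape[1]]=a;c[:b.shape[0],a.shape[1]:]=b
print(c.shape,a.shape);cv2.imwrite("pics/crop1.png",c)
E
```

```text
(460, 782, 3) (299, 460, 3)
```

View pics/crop1.png

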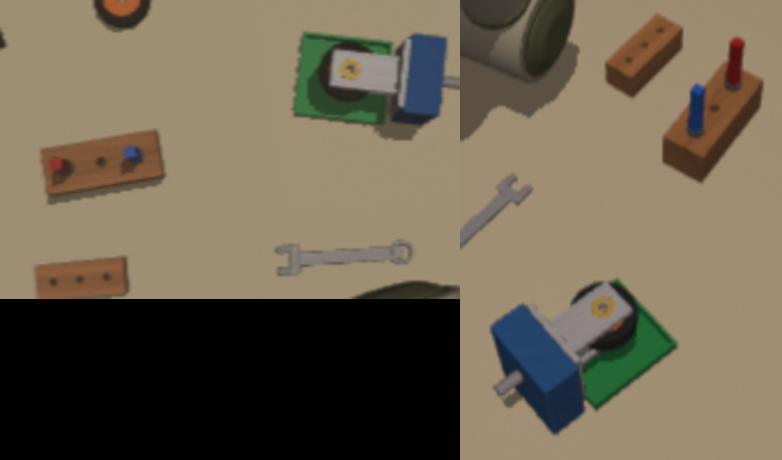

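Two racks: the small empty one at top-view px (265,266), and the larger one at (275,216) holding two punches. The larger one matches the described size. In it the blue-shank punch is at px (287,211) and the red at (254,217), so blue is the one to take. The castor's yellow ring is at px (382,175).

```bash
cat >h.py <<'E'
import cv2,numpy as np
from station import ctrl,eyes
from scipy.spatial.transform import Rotation as R
def ray(m,p):
    W=m["world_to_cam"];r=W[:3,:3];c=-r.T@W[:3,3]
    d=r.T@np.linalg.inv(m["mtx"])@[p[0],p[1],1];return c,d
def plane(m,p,z):
    c,d=ray(m,p);return c+d*(z-c[2])/d[2]
def tri(m1,p1,m2,p2):
    (a,u),(b,v)=ray(m1,p1),ray(m2,p2)
    t=np.linalg.lstsq(np.c_[u,-v],b-a,rcond=None)[0]
    return (a+u*t[0]+b+v*t[1])/2,np.linalg.norm(a+u*t[0]-b-v*t[1])
def mask(im,lo,hi,box=None):
    h=cv2.cvtColor(im,cv2.COLOR_BGR2HSV);k=cv2.inRange(h,np.array(lo),np.array(hi))
    if box:
        z=np.zeros_like(k);x0,y0,x1,y1=box;z[y0:y1,x0:x1]=k[y0:y1,x0:x1];k=z
    return k
E
python3 - <<'E'
from h import *
T=cv2.imread("pics/top0.png");S=cv2.imread("pics/scene0.png")
mt,ms=eyes.camera_model("top"),eyes.camera_model("scene")
def c(k): y,x=np.nonzero(k);return np.array([x.mean(),y.mean()]),len(x),(x.min(),y.min(),x.max(),y.max())
Y=([18,110,110],[33,255,255])
yt=c(mask(T,*Y,(365,160,405,190)));ys=c(mask(S,*Y,(290,240,325,270)))
print("ring",yt,ys,tri(mt,yt[0],ms,ys[0]),plane(mt,yt[0],.097),plane(ms,ys[0],.097))
B=([100,120,50],[125,255,255]);
for n,tb,sb,cl in(("blue",(278,203,300,220),(335,150,352,185),[B]),("red",(246,208,265,225),(350,130,370,165),[([0,150,50],[8,255,255]),([172,150,50],[180,255,255])])):
    kt=sum(mask(T,*q,tb) for q in cl);ks=sum(mask(S,*q,sb) for q in cl)
    t=c(kt);s=c(ks);print(n,t,s,tri(mt,t[0],ms,s[0]))
# rack rect
k=mask(T,[3,80,60],[17,255,255],(240,195,308,236));cn=max(cv2.findContours(k,0,1)[0],key=cv2.contourArea)
P=cv2.boxPoints(cv2.minAreaRect(cn));W=np.array([plane(mt,p,.057) for p in P]);print("rack",W.round(4),np.linalg.norm(np.diff(W,axis=0),axis=1))
k=mask(T,*B,(395,155,428,202));cn=max(cv2.findContours(k,0,1)[0],key=cv2.contourArea)
P=cv2.boxPoints(cv2.minAreaRect(cn));W=np.array([plane(mt,p,.12) for p in P]);print("clamp",W.round(4),np.linalg.norm(np.diff(W,axis=0),axis=1))
E
```

```text
ring (array([381.72222222, 174.83333333]), 36, (np.int64(378), np.int64(171), np.int64(385), np.int64(178))) (array([301.7 , 253.22]), 50, (np.int64(297), np.int64(249), np.int64(306), np.int64(257))) (array([ 0.58446234, -0.15647161,  0.09212129]), np.float64(0.0014262638725519436)) [ 0.58332238 -0.15649947  0.097     ] [ 0.58684155 -0.15766875  0.097     ]
blue (array([286.4, 210.6]), 15, (np.int64(285), np.int64(209), np.int64(288), np.int64(212))) (array([342.42696629, 166.6741573 ]), 89, (np.int64(340), np.int64(157), np.int64(345), np.int64(176))) (array([0.48743254, 0.11825619, 0.10079875]), np.float64(0.0021946808161682255))
red (array([253.88461538, 215.96153846]), 26, (np.int64(251), np.int64(214), np.int64(256), np.int64(218))) (array([358.95, 146.94]), 100, (np.int64(356), np.int64(137), np.int64(362), np.int64(156))) (array([0.47420306, 0.21114646, 0.09574747]), np.float64(0.00479656373146988))
rack [[0.4994 0.2424 0.057 ]
 [0.5205 0.089  0.057 ]
 [0.4562 0.0799 0.057 ]
 [0.4353 0.2325 0.057 ]] [0.15478466 0.0648635  0.15409247]
clamp [[ 0.526  -0.2197  0.12  ]
 [ 0.6194 -0.2355  0.12  ]
 [ 0.6134 -0.2735  0.12  ]
 [ 0.5201 -0.2574  0.12  ]] [0.09472113 0.03842202 0.09465432]
```

```bash
cat >>h.py <<'E'
def go(p,yaw):
    """print shift (mm, tool axes) and turn (deg) from measured TCP to p with tool down, tool y at world angle yaw deg"""
    s=ctrl.state();r=R.from_quat(s["tool_rot"])
    a=np.radians(yaw);y=np.array([np.cos(a),np.sin(a),0]);z=np.array([0,0,-1.]);t=R.from_matrix(np.c_[np.cross(y,z),y,z])
    d=np.array(p)-s["position"]
    print("t%.2f"%s["time"],"pos",(s["position"]*1e3).round(2),"F",s["wrist_force"].round(1),"w%.1f"%(s["gripper_width"]*1e3),"g%.0f"%s["gripper_force"])
    print("shift",(r.inv().apply(d)*1e3).round(1),"shift after turn",(t.inv().apply(d)*1e3).round(1),"turn",np.degrees((r.inv()*t).as_rotvec()).round(2))
E
python3 -m handwheel '[[[-1,0,0,-6,0,0,-10.2],[-1,0,0,-6,0,0,-10.2],[-1,0,0,-6,0,0,-10.2],[-1,0,0,-6,0,0,-10.2],[-1,0,0,-6,0,0,-10.2]]]' && python3 -m handwheel '[[[-1,0,0,-6,0,0,-10.2],[-1,0,0,-6,0,0,-10.2],[-1,0,0,0,0,0,0]]]'
python3 -c "
from h import *
go([.46,.118,.26],7.9)"
```

```text
time: 0.72
position: [0.2455, -0.4919, 0.2477]
tool_rot: [0.778, 0.628, 0.0, -0.0]
wrist_force: [-0.4, -0.5, 0.1]
gripper_width: 0.0851
gripper_force: 0.0
time: 1.1
position: [0.2455, -0.4922, 0.2598]
tool_rot: [0.657, 0.754, -0.0, 0.0]
wrist_force: [0.5, 0.7, 0.3]
gripper_width: 0.0853
gripper_force: 0.0
t1.10 pos [ 245.53 -492.16  259.83] F [0.5 0.7 0.3] w85.3 g0
shift [ 5.753e+02  2.955e+02 -2.000e-01] shift after turn [ 5.749e+02  2.963e+02 -2.000e-01] turn [ 0.    0.01 -0.08]
```

```bash
python3 -m handwheel '[[[-1,48,24.6,0,0,0,0],[-1,48,24.6,0,0,0,0],[-1,48,24.6,0,0,0,0],[-1,48,24.6,0,0,0,0]]]' >/dev/null&& python3 -m handwheel '[[[-1,48,24.6,0,0,0,0],[-1,48,24.6,0,0,0,0],[-1,48,24.6,0,0,0,0],[-1,48,24.6,0,0,0,0]]]'>/dev/null && python3 -m handwheel '[[[-1,48,24.6,0,0,0,0],[-1,48,24.6,0,0,0,0],[-1,48,24.6,0,0,0,0],[-1,48,24.6,0,0,0,0],[-1,0,0,0,0,0,0]]]'>/dev/null
python3 - <<'E'
from h import *
go([.487,.118,.26],7.9)
m=eyes.camera_model("wrist");im=eyes.read_camera("wrist")[:,:,::-1].copy();cv2.imwrite("pics/w1.png",im)
print(m)
E
```

```text
t2.73 pos [458.7  121.79 259.02] F [-0.5 -0.6  0.2] w85.7 g0
shift [-7.7 27.5 -1. ] shift after turn [-7.6 27.5 -1. ] turn [-0.07 -0.03  0.06]
{'mtx': array([[349.21644779,   0.        , 321.75714405],
       [  0.        , 349.21644779, 199.30784666],
       [  0.        ,   0.        ,   1.        ]]), 'world_to_cam': array([[ 9.90473184e-01,  1.37703399e-01, -8.03038561e-04,
        -4.70096357e-01],
       [ 1.31545699e-01, -9.44425241e-01,  3.01258517e-01,
         2.75866619e-03],
       [ 4.07259117e-02, -2.98494119e-01, -9.53542165e-01,
         4.37140459e-01],
       [ 0.00000000e+00,  0.00000000e+00,  0.00000000e+00,
         1.00000000e+00]])}
```

View pics/w1.png

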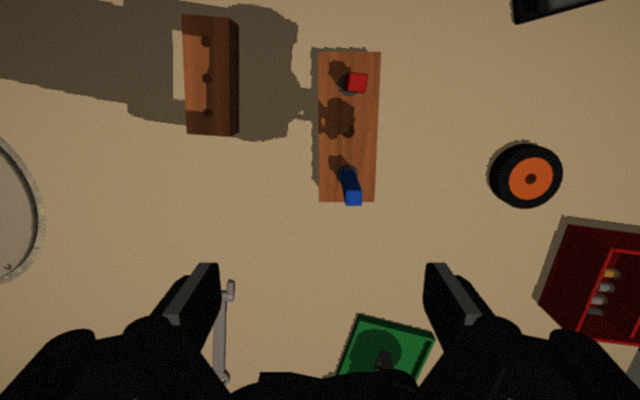

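The wrist view shows the blue punch's top face at about (353,198) and its collar near (347,172). The red punch top is at (357,83), the rack top spans (318–380, 52–202), and the fingers are clear.

```bash
cat >>h.py <<'E'
def rackmeas(im,m,b):
    k=mask(im,[3,80,50],[17,255,255],b);cn=cv2.convexHull(max(cv2.findContours(k,0,1)[0],key=cv2.contourArea))
    P=cv2.boxPoints(cv2.minAreaRect(np.array([plane(m,p[0],.057)[:2] for p in cn],np.float32)))
    print("rack centre",P.mean(0).round(4),"corners",P.round(4).tolist())
E
python3 - <<'E'
from h import *
im=cv2.imread("pics/w1.png");W=eyes.camera_model("wrist")
hs=cv2.cvtColor(im,cv2.COLOR_BGR2HSV)
print("V column",hs[165:208:2,352,2],hs[198,340:366,2])
for n,lo,hi,b in(("blue",[105,120,120],[125,255,255],(335,180,370,210)),("red",[0,150,130],[10,255,255],(335,65,375,100))):
    k=mask(im,lo,hi,b);cn=max(cv2.findContours(k,0,1)[0],key=cv2.contourArea)
    P=cv2.boxPoints(cv2.minAreaRect(cn));Q=np.array([plane(W,p,.14) for p in P])
    y,x=np.nonzero(k);print(n,len(x),x.mean(),y.mean(),"at .14",plane(W,(x.mean(),y.mean()),.14).round(4));print(Q.round(4)[:,:2].tolist(),np.linalg.norm(np.diff(Q,axis=0),axis=1).round(4))
rackmeas(im,W,(300,45,390,206))
E
```

```text
V column [ 97  41  44  51  38  37  40  44  42  45  40  42  48 120 132 133 137 131
 133 133 116 157] [122 124 122 101  54  78 105 126 131 127 135 134 128 133 134 134 133 136
 132 134 128 110 101 122 124 125]
blue 190 353.5736842105263 197.65263157894736 at .14 [0.4848 0.1149 0.14  ]
[[0.4785, 0.1198], [0.4899, 0.1214], [0.4918, 0.1103], [0.4802, 0.1087]] [0.0115 0.0113 0.0116]
red 251 357.31474103585657 82.2191235059761 at .14 [0.4727 0.2046 0.14  ]
[[0.4669, 0.1988], [0.4668, 0.2104], [0.4783, 0.2105], [0.4785, 0.1989]] [0.0116 0.0115 0.0116]
rack centre [0.4761 0.1597] corners [[0.4185999929904938, 0.2321999967098236], [0.44040000438690186, 0.07429999858140945], [0.5335999727249146, 0.08709999918937683], [0.5117999911308289, 0.2451000064611435]]
```

```bash
python3 -m handwheel '[[[-0.2,-5.2,12.5,20,0,0,0],[-0.2,-5.3,12.6,20,0,0,0],[-0.2,0,0,30,0,0,0],[-0.2,0,0,15,0,0,0],[-0.2,0,0,0,0,0,0]]]' >/dev/null
python3 - <<'E'
from h import *
go([.485,.1148,.106],7.9)
m=eyes.camera_model("wrist");im=eyes.read_camera("wrist")[:,:,::-1].copy()
k=mask(im,[105,120,110],[125,255,255],(200,100,450,330));cn=max(cv2.findContours(k,0,1)[0],key=cv2.contourArea)
y,x=np.nonzero(k);b=cv2.minAreaRect(cn);print(b,plane(m,b[0],.14),[plane(m,p,.14)[:2].round(4) for p in cv2.boxPoints(b)])
cv2.imwrite("pics/w2.png",im)
E
```

```text
t3.40 pos [484.21 111.   174.03] F [-0.2  0.6  0.1] w51.4 g0
shift [ 3.6  1.5 68. ] shift after turn [ 3.7  1.3 68. ] turn [-0.15 -0.01 -0.19]
((326.5, 224.0), (6.0, 21.0), 90.0) [0.48591411 0.1127019  0.14      ] [array([0.4796, 0.1137]), array([0.4917, 0.1154]), array([0.4923, 0.1117]), array([0.4801, 0.11  ])]
```

View pics/w2.png

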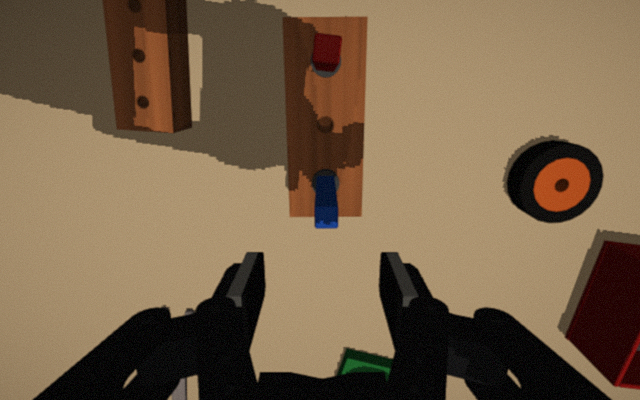

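The fingers straddle the blue punch: its shank spans u 315–338 and its top face sits near (326,222). The red punch is well away at (326,50). I'll go down and grip.

```bash
python3 -m handwheel '[[[-0.2,4.7,1.9,20,0,0,0],[-0.2,0,0,24,0,0,0],[-0.2,0,0,20,0,0,0],[-0.2,0,0,4,0,0,0],[-0.2,0,0,0,0,0,0]]]' >/dev/null; python3 -c "
from h import *
go([.4857,.116,.106],7.9)"; python3 -m handwheel '[[[0.2,0,0,0,0,0,0],[0.5,0,0,0,0,0,0],[0.5,0,0,0,0,0,0]]]' 40;python3 -m handwheel '[[[1,0,0,0,0,0,0],[1,0,0,0,0,0,0],[1,0,0,0,0,0,0]]]' 110;  python3 -c "
from h import *
go([.4857,.116,.106],7.9)"
```

```text
t4.08 pos [486.61 116.79 107.69] F [ 0.3  0.8 -0.1] w51.3 g0
shift [-0.7 -1.   1.7] shift after turn [-0.7 -1.   1.7] turn [ 0.07  0.01 -0.03]
time: 4.45
position: [0.4862, 0.117, 0.1071]
tool_rot: [0.657, 0.754, 0.0, 0.0]
wrist_force: [-0.8, 0.1, 0.2]
gripper_width: 0.0216
gripper_force: 0.0
time: 4.82
position: [0.4862, 0.117, 0.1073]
tool_rot: [0.657, 0.754, 0.0, 0.0]
wrist_force: [-1.6, -0.5, 5.7]
gripper_width: 0.0114
gripper_force: 108.0
t4.83 pos [486.25 117.03 107.32] F [-1.6 -0.5  5.7] w11.4 g108
shift [-0.9 -0.7  1.3] shift after turn [-0.9 -0.7  1.3] turn [0.03 0.01 0.02]
```

```bash
python3 -m handwheel '[[[1,0,0,-15,0,0,0],[1,0,0,-30,0,0,0],[1,0,0,-40,0,0,0],[1,0,0,-40,0,0,0],[1,0,0,-15,0,0,0]]]' 110;  python3 - <<'E'
from h import *
go([.5845,-.157,.247],7.9)
m=eyes.camera_model("wrist");im=eyes.read_camera("wrist")[:,:,::-1].copy()
s=eyes.read_camera("scene")[:,:,::-1].copy();cv2.imwrite("pics/s3.png",s)
ms=eyes.camera_model("scene");p=ms["world_to_cam"]@np.r_[ctrl.state()["position"],1];q=ms["mtx"]@p[:3];q=q[:2]/q[2];print(q)
x,y=q.astype(int);c=cv2.resize(s[y-60:y+90,x-60:x+60],None,fx=3,fy=3)
cv2.imwrite("pics/w3.png",np.hstack([cv2.resize(im,(440,450)),c]))
E
```

```text
time: 5.45
position: [0.4866, 0.117, 0.2489]
tool_rot: [0.657, 0.754, 0.001, 0.001]
wrist_force: [1.0, -0.4, -1.1]
gripper_width: 0.0111
gripper_force: 107.9
t5.45 pos [486.6  117.04 248.95] F [ 1.  -0.4 -1.1] w11.1 g108
shift [-284.9   59.2    2.3] shift after turn [-284.9   59.3    1.9] turn [0.19 0.03 0.02]
[344.21152335 130.31155284]
```

View pics/w3.png

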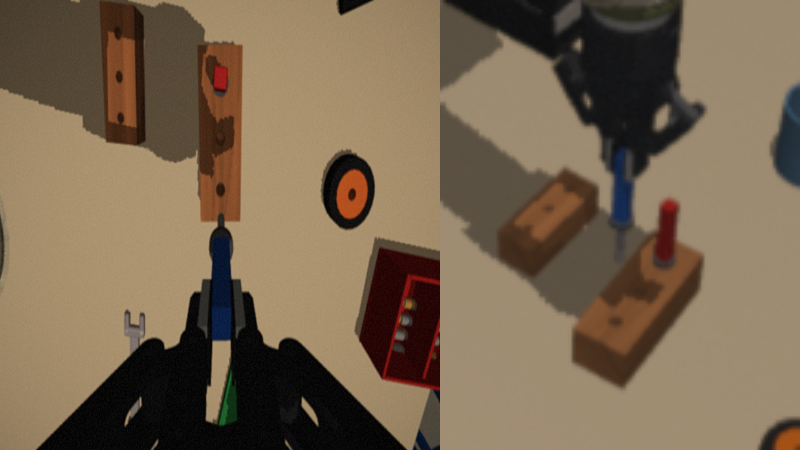

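The punch hangs upright in the grip (collar at wrist image px (321,215), tip ≈ (321,191)). The vacated hole is at (320,169) and the red punch is untouched. Next I'll carry it to the castor.

```bash
python3 - <<'E'
from h import *
m=eyes.camera_model("wrist")
print("hole",plane(m,(320.5,168.5),.057),"tip@.147",plane(m,(321.5,190.5),.147))
E
python3 -m handwheel '[[[1,-30,6,0,0,0,0],[1,-50,10.6,0,0,0,0],[1,-55,11.6,0,0,0,0],[1,-55,11.6,0,0,0,0],[1,-50,10.6,0,0,0,0]]]' 110 >/dev/null; python3 -m handwheel '[[[1,-30,6,0,0,0,0],[1,-15,3,0,0,0,0],[1,0,0,0,0,0,0]]]' >/dev/null
python3 - <<'E'
from h import *
go([.5845,-.157,.247],7.9)
m=eyes.camera_model("wrist");im=eyes.read_camera("wrist")[:,:,::-1].copy();cv2.imwrite("pics/w4.png",im)
k=mask(im,[18,110,100],[33,255,255],(200,80,440,260));y,x=np.nonzero(k);print(len(x),x.min(),x.max(),y.min(),y.max())
c=im[100:300,220:420];cv2.imwrite("pics/w4c.png",cv2.resize(c,None,fx=3,fy=3,interpolation=cv2.INTER_CUBIC))
E
```

```text
hole [0.48522574 0.11650465 0.057     ] tip@.147 [0.48561837 0.11937429 0.147     ]
t6.55 pos [ 584.1  -157.12  245.83] F [ 0.5 -0.5 -1.4] w11.2 g108
shift [ 0.1  0.4 -1.2] shift after turn [ 0.1  0.4 -1.2] turn [-0.07 -0.06 -0.02]
377 308 336 164 190
```

View pics/w4c.png

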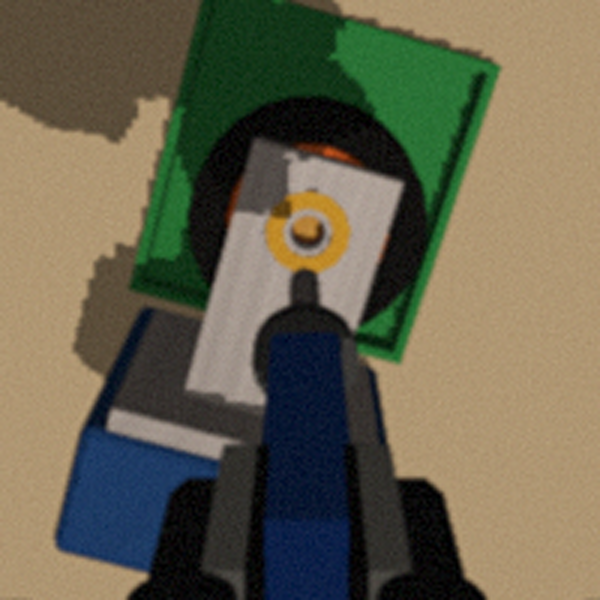

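The ring is fully visible, centred at px (322.3,177.3) with the pin end inside it. The punch tip is at about px (321.3,193), just short of the ring in the image because it is still higher up. I'll work out the offset.

```bash
python3 - <<'E'
from h import *
m=eyes.camera_model("wrist");im=cv2.imread("pics/w4.png")
k=mask(im,[18,110,100],[33,255,255],(300,160,345,195));hull=cv2.convexHull(cv2.findNonZero(k));e=cv2.fitEllipse(hull);print(e)
r=plane(m,e[0],.097);p=ctrl.state()["position"]
print("ring",r.round(4), "edge dia",[np.linalg.norm(plane(m,(308,177),.097)-plane(m,(336,177),.097))])
for z in(.1415,.1435,.1455): 
  t=plane(m,(321.6,193),z);print(z,t.round(4),"tcp-tip",((p-t)*1e3).round(2))
# tip width check
g=cv2.cvtColor(im,cv2.COLOR_BGR2GRAY)
for v in(188,190,192,194,196,199):print(v,g[v,310:334])
E
```

```text
((322.1244812011719, 177.1392822265625), (26.672592163085938, 27.91773223876953), 81.13023376464844)
ring [ 0.5833 -0.1552  0.097 ] edge dia [np.float64(0.025211970279169226)]
0.1415 [ 0.5831 -0.1569  0.1415] tcp-tip [  0.9    0.65 104.77]
0.1435 [ 0.583  -0.1564  0.1435] tcp-tip [9.8000e-01 7.0000e-02 1.0277e+02]
0.1455 [ 0.5829 -0.1558  0.1455] tcp-tip [  1.06  -0.52 100.77]
188 [157 162 163 154 151 146 146 144 141 139 131 130 137 144 142 146 149 138
 144 145 152 152 165 166]
190 [161 167 165 159 159 157 149 125 103  67  49  43  44  59  85 123 147 153
 157 162 162 161 162 162]
192 [161 168 165 156 161 156 132  80  39  28  37  40  35  39  41  78 143 164
 161 163 163 167 164 159]
194 [164 162 159 161 156 151 117  59  35  42  41  37  39  38  25  51 111 150
 157 166 164 162 163 160]
196 [164 158 159 162 162 151 105  52  36  36  37  45  37  39  31  58 112 157
 164 162 164 161 159 162]
199 [160 155 162 160 159 152 106  54  36  42  35  41  43  42  34  39  95 148
 166 166 164 163 157 159]
```

```bash
python3 -m handwheel '[[[1,1,0.4,18,0,0,0],[1,0,0,15,0,0,0],[1,0,0,4,0,0,0],[1,0,0,0,0,0,0]]]' 110;
python3 - <<'E'
from h import *
go([.584,-.156,.2],7.9)
m=eyes.camera_model("wrist");im=eyes.read_camera("wrist")[:,:,::-1].copy();cv2.imwrite("pics/w5.png",im)
c=im[130:230,270:370];cv2.imwrite("pics/w5c.png",cv2.resize(c,None,fx=6,fy=6,interpolation=cv2.INTER_CUBIC))
E
```

```text
time: 7.1
position: [0.5845, -0.1557, 0.21]
tool_rot: [0.656, 0.754, 0.0, -0.0]
wrist_force: [-0.6, 0.2, -1.7]
gripper_width: 0.0112
gripper_force: 107.9
t7.10 pos [ 584.5  -155.73  209.96] F [-0.6  0.2 -1.7] w11.2 g108
shift [-0.2 -0.5 10. ] shift after turn [-0.2 -0.5 10. ] turn [-0.   -0.    0.04]
```

View pics/w5c.png

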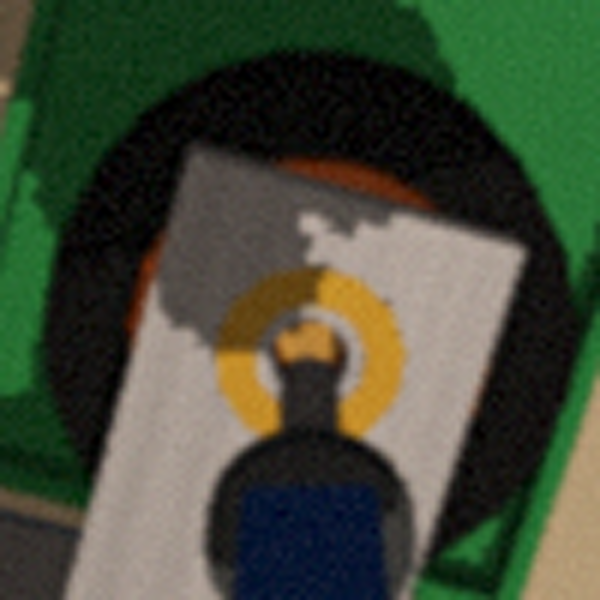

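The tip's front edge is at crop (308,358) and its centre at about (308,383). The ring centre is at about (311,354), with the brass pin end visible inside it. Next, the offset from these.

```bash
python3 - <<'E'
from h import *
m=eyes.camera_model("wrist");im=cv2.imread("pics/w5.png");s=ctrl.state();r=R.from_quat(s["tool_rot"])
k=mask(im,[16,110,60],[33,255,255],(300,170,342,205))
pts=cv2.findNonZero(k)[:,0]
W=np.array([plane(m,p,.097)[:2] for p in pts])
c,rad=cv2.minEnclosingCircle(W.astype(np.float32));print("ring circle",c,rad)
g=cv2.cvtColor(im,cv2.COLOR_BGR2GRAY)
for v in range(186,202,2):print(v,g[v,310:334])
for zt in(.105,.107,.109):
    # tip front edge lies +tool x by 3.75mm from centre
    f=plane(m,(321.3,189.7),zt);t=f-r.apply([.00375,0,0]);d=r.inv().apply(np.r_[c,0]-np.r_[t[:2],0])*1e3
    print(zt,t.round(4),"shift tool xy",d.round(2))
E
```

```text
ring circle (0.5834820866584778, -0.15646177530288696) 0.013080805540084839
186 [ 70  66  73  78  80  83 112 136 136 133 138 138 136 142 136  94  87 126
 151 150 148 144 149 148]
188 [100  99 100 109  90  63  87 127 143 136 128 129 133 138 131  94  56  74
 134 160 149 147 143 144]
190 [147 148 154 165 151  99  56  53  65  55  50  48  49  58  63  55  40  68
 139 154 143 143 146 149]
192 [147 145 156 167 162 135  72  44  29  39  40  40  41  43  36  33  56 111
 145 142 142 141 142 148]
194 [149 145 145 153 162 158 119  64  36  42  44  45  34  36  36  51 103 151
 157 140 144 143 147 144]
196 [146 144 144 149 143 141  99  52  38  34  39  35  48  40  29  42  87 135
 148 151 148 143 142 150]
198 [144 142 142 141 150 139  98  48  35  37  42  42  39  33  37  44  95 136
 151 141 149 145 149 147]
200 [154 145 145 145 147 138 103  49  38  35  28  36  34  34  32  41  84 128
 145 152 147 148 153 164]
0.105 [ 0.5839 -0.1579  0.105 ] shift tool xy [ 1.48 -0.17 -0.  ]
0.107 [ 0.5838 -0.1573  0.107 ] shift tool xy [ 0.91 -0.17 -0.  ]
0.109 [ 0.5837 -0.1568  0.109 ] shift tool xy [ 0.34 -0.17 -0.  ]
```

```bash
python3 -m handwheel '[[[1,1.1,-0.1,2,0,0,0],[1,0,0,2,0,0,0],[1,0,0,2,0,0,0],[1,0,0,1,0,0,0],[1,0,0,0,0,0,0]]]' 110 | grep -E "posi|force"; python3 -m handwheel '[[[1,0,0,1,0,0,0],[1,0,0,1,0,0,0],[1,0,0,1,0,0,0],[1,0,0,0,0,0,0]]]' | grep -E "posi|force"; python3 -m handwheel '[[[1,0,0,1,0,0,0],[1,0,0,1,0,0,0],[1,0,0,0,0,0,0]]]' | grep -E "posi|force"
```

```text
position: [0.5842, -0.155, 0.2028]
wrist_force: [0.1, 0.8, -1.0]
gripper_force: 107.9
position: [0.5842, -0.1549, 0.1997]
wrist_force: [0.4, 0.5, -1.0]
gripper_force: 107.9
position: [0.5842, -0.155, 0.1977]
wrist_force: [0.4, 0.4, -1.0]
gripper_force: 107.9
```

```bash
for i in 1 ; do python3 -m handwheel '[[[1,0,0,1,0,0,0],[1,0,0,1,0,0,0],[1,0,0,0,0,0,0]]]' | grep -E "posi|wrist_force"; done;  python3 -m handwheel '[[[1,0,0,1,0,0,0],[1,0,0,0,0,0,0]]]' | grep -E "posi|wrist_force";  python3 -m handwheel '[[[1,0,0,1,0,0,0],[1,0,0,0,0,0,0]]]' | grep -E "posi|wrist_force"
```

```text
position: [0.5842, -0.1549, 0.1957]
wrist_force: [-1.0, 0.9, -0.8]
position: [0.5842, -0.1549, 0.1947]
wrist_force: [-1.0, 0.1, -0.8]
position: [0.5842, -0.1549, 0.1937]
wrist_force: [0.3, 0.3, -1.4]
```

The tip is already below the lowest the face could be with no contact force, so it is in the bore. I'll keep feeling for the pin.

```bash
python3 -m handwheel '[[[1,0,0,1,0,0,0],[1,0,0,1,0,0,0],[1,0,0,0,0,0,0]]]' | grep -E "posi|wrist_force";   python3 -m handwheel '[[[1,0,0,1,0,0,0],[1,0,0,1,0,0,0],[1,0,0,0,0,0,0]]]' | grep -E "posi|wrist_force";  python3 -m handwheel '[[[1,0,0,1,0,0,0],[1,0,0,1,0,0,0],[1,0,0,0,0,0,0]]]' | grep -E "posi|wrist_force"
```

```text
position: [0.5842, -0.155, 0.1917]
wrist_force: [0.1, 0.6, -1.7]
position: [0.5842, -0.155, 0.1897]
wrist_force: [-0.5, -0.4, -1.0]
position: [0.5843, -0.155, 0.1881]
wrist_force: [0.1, -0.0, 0.9]
```

```bash
python3 -m handwheel '[[[1,0,0,1,0,0,0]]]' | grep -E "posi|wrist_force";   python3 -m handwheel '[[[1,0,0,1,0,0,0]]]' | grep -E "posi|wrist_force";  python3 -m handwheel '[[[1,0,0,1,0,0,0]]]' | grep -E "posi|wrist_force"; python3 -m handwheel '[[[1,0,0,1,0,0,0]]]' | grep -E "posi|wrist_force"
```

```text
position: [0.5846, -0.1552, 0.1879]
wrist_force: [-1.0, 1.2, 9.2]
position: [0.5847, -0.1553, 0.1875]
wrist_force: [-1.1, -0.1, 10.2]
position: [0.5847, -0.1553, 0.1866]
wrist_force: [-2.0, 0.9, 10.6]
position: [0.5847, -0.1553, 0.1858]
wrist_force: [-2.0, 1.0, 12.4]
```

Steady resistance of about 11 N with slow travel: this is the pin, and it is moving. I'll drive on in measured steps.

```bash
python3 -m handwheel '[[[1,0,0,2,0,0,0],[1,0,0,3,0,0,0],[1,0,0,3,0,0,0]]]' | grep -E "posi|wrist_force";   python3 -m handwheel '[[[1,0,0,3,0,0,0],[1,0,0,3,0,0,0],[1,0,0,3,0,0,0]]]' | grep -E "posi|wrist_force";  python3 -m handwheel '[[[1,0,0,3,0,0,0],[1,0,0,2,0,0,0],[1,0,0,2,0,0,0]]]' | grep -E "posi|wrist_force|width"
```

```text
position: [0.5849, -0.1554, 0.1783]
wrist_force: [-2.7, -0.5, 14.1]
position: [0.5849, -0.1554, 0.1692]
wrist_force: [-2.2, 0.6, 14.2]
position: [0.5849, -0.1553, 0.162]
wrist_force: [-2.4, 1.0, 13.0]
gripper_width: 0.0114
```

```bash
python3 -m handwheel '[[[1,0,0,1.5,0,0,0],[1,0,0,1.5,0,0,0]]]' | grep -E "posi|wrist_force";   python3 -m handwheel '[[[1,0,0,1,0,0,0],[1,0,0,1,0,0,0]]]' | grep -E "posi|wrist_force";  python3 -m handwheel '[[[1,0,0,1,0,0,0],[1,0,0,0.5,0,0,0]]]' | grep -E "posi|wrist_force"; python3 -m handwheel '[[[1,0,0,0.8,0,0,0]]]' | grep -E "posi|wrist_force"; python3 -m handwheel '[[[1,0,0,0.8,0,0,0]]]' | grep -E "posi|wrist_force"
```

```text
position: [0.5849, -0.1553, 0.1589]
wrist_force: [-2.4, 0.5, 12.5]
position: [0.5848, -0.1553, 0.1567]
wrist_force: [-2.4, 0.9, 11.1]
position: [0.5848, -0.1553, 0.1551]
wrist_force: [-1.9, 0.2, 10.4]
position: [0.5848, -0.1553, 0.1543]
wrist_force: [-0.9, 1.0, 10.7]
position: [0.5849, -0.1553, 0.1537]
wrist_force: [-2.3, 1.0, 15.5]
```

```bash
python3 -m handwheel '[[[1,0,0,0.6,0,0,0]]]' | grep -E "posi|wrist_force"; python3 -m handwheel '[[[1,0,0,0.6,0,0,0]]]' | grep -E "posi|wrist_force"; python3 -m handwheel '[[[1,0,0,0.6,0,0,0]]]' | grep -E "posi|wrist_force"
```

```text
position: [0.585, -0.1554, 0.1536]
wrist_force: [-2.3, 1.2, 16.8]
position: [0.5851, -0.1555, 0.1535]
wrist_force: [-3.0, 0.6, 19.6]
position: [0.5853, -0.1556, 0.1535]
wrist_force: [-3.3, 0.3, 23.1]
```

Hard stop: the force climbed to 23 N with no further travel. Total travel is 34.5 mm, which fits a start of 3.5 mm. I'll withdraw and look into the bore.

```bash
python3 -m handwheel '[[[1,0,0,-5,0,0,0],[1,0,0,-10,0,0,0],[1,0,0,-20,0,0,0],[1,0,0,-30,0,0,0],[1,0,0,-25,0,0,0]]]' | grep -E "posi|wrist_force"; python3 -m handwheel '[[[1,0,0,-5,0,0,0],[1,0,0,0,0,0,0]]]' | grep -E "posi|wrist_force"
python3 - <<'E'
from h import *
go([.4852,.1165,.247],7.9)
im=eyes.read_camera("wrist")[:,:,::-1].copy();cv2.imwrite("pics/w6.png",im)
s=eyes.read_camera("scene")[:,:,::-1].copy()
c=im[110:260,240:390]
cv2.imwrite("pics/w6c.png",np.hstack([cv2.resize(a,(400,400),interpolation=cv2.INTER_CUBIC) for a in(c,s[210:310,250:350])]))
E
```

```text
position: [0.5843, -0.1549, 0.2411]
wrist_force: [0.3, 0.2, -1.3]
position: [0.5841, -0.1549, 0.2442]
wrist_force: [0.3, -0.2, -1.0]
t14.53 pos [ 584.05 -154.86  244.21] F [ 0.3 -0.2 -1. ] w11.3 g108
shift [282.4 -60.5  -2.6] shift after turn [282.4 -60.6  -2.8] turn [-0.05 -0.03  0.02]
```

View pics/w6c.png

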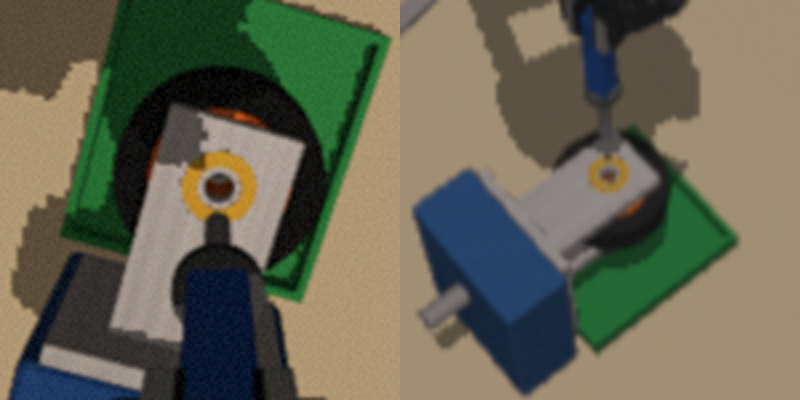

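The left crop shows the bore now dark and empty, with the pin end no longer visible at (218,187). The castor and tray haven't moved. Returning to the vacated hole.

```bash
python3 -m handwheel '[[[1,30,-6,-1,0,0,0],[1,50,-10.5,-1,0,0,0],[1,55,-11.5,-1,0,0,0],[1,55,-11.5,0,0,0,0],[1,50,-10.5,0,0,0,0]]]' >/dev/null; python3 -m handwheel '[[[1,30,-6.5,0,0,0,0],[1,12.5,-3,0,0,0,0],[1,0,0,0,0,0,0]]]' >/dev/null
python3 - <<'E'
from h import *
go([.4864,.117,.19],7.9)
m=eyes.camera_model("wrist");im=eyes.read_camera("wrist")[:,:,::-1].copy();cv2.imwrite("pics/w7.png",im)
p=ctrl.state()["position"]
g=cv2.cvtColor(im,cv2.COLOR_BGR2GRAY)
print(g[158:204:2,308:334:2])
E
```

```text
t15.62 pos [486.38 116.64 247.54] F [ 0.2 -0.2  0.1] w11.1 g108
shift [ 0.4  0.1 57.5] shift after turn [ 0.4  0.1 57.5] turn [-0.04  0.01  0.06]
[[ 67  86  83  83  88  90  89  80  78  87  89  91  83]
 [ 85  85  84  80  91  90  82  78  78  84  86  85  82]
 [ 92  87  79  85  92  77  66  58  66  81  86  88  81]
 [ 86  88  77  83  76  39  31  35  30  56  87  89  84]
 [ 91  87  81  82  43  28  26  24  21  24  71  85  84]
 [ 92  79  82  82  34  24  34  30  26  23  66  84  81]
 [ 88  82  82  84  45  21  29  34  26  19  69  88  86]
 [ 91  82  81  89  72  36  26  35  27  43  82  88  89]
 [ 93  85  83  93  89  76  50  48  55  82  85  83  87]
 [ 95  81  84  91  92  91  79  86  74  82  86  82  83]
 [ 93  86  79  90  93  90  86  79  80  78  84  83  80]
 [ 84  84  77  92  90  87  83  77  83  80  86  80  88]
 [ 88  84  78  88  93  91  85  84  79  81  82  85  91]
 [ 85  80  73  93  90  90  84  80  80  79  81  89  94]
 [ 88  76  90  91  91  92  82  80  74  78  83  83  92]
 [ 88  84  91  92  92  93  77  78  74  78  80  83  93]
 [ 88  86  88  86  92  65  37  45  54  75  81  88  85]
 [ 89  87  90  89  81  40  39  39  39  69  85  96  92]
 [ 87  84  89  95  73  37  44  39  36  60  82  90  89]
 [103  99 106 105  74  39  39  42  30  66 100 107 107]
 [151 153 155 156 106  34  37  39  38  82 156 155 153]
 [150 156 155 153 102  32  36  35  33  88 151 150 153]
 [152 152 143 107  42  10  19  13  14  38  91 131 153]]
```

The hole is centred at px (321.5,168), world (0.4855,0.117), which is within a millimetre of the tip. Lowering.

```bash
python3 -m handwheel '[[[1,0.4,0.1,25,0,0,0],[1,0,0,30,0,0,0],[1,0,0,20,0,0,0],[1,0,0,5,0,0,0],[1,0,0,0,0,0,0]]]' | grep -E "posi|wrist_force"; python3 -m handwheel '[[[1,0,0,4,0,0,0],[1,0,0,4,0,0,0],[1,0,0,4,0,0,0],[1,0,0,4,0,0,0]]]' | grep -E "posi|wrist_force"
```

```text
position: [0.4869, 0.1164, 0.1682]
wrist_force: [0.7, 0.5, -0.8]
position: [0.4864, 0.1171, 0.1517]
wrist_force: [0.0, 0.3, -1.4]
```

```bash
python3 -m handwheel '[[[1,0,0,10,0,0,0],[1,0,0,10,0,0,0],[1,0,0,10,0,0,0],[1,0,0,5,0,0,0],[1,0,0,3,0,0,0]]]' | grep -E "posi|wrist_force"; python3 -m handwheel '[[[1,0,0,2,0,0,0],[1,0,0,1,0,0,0],[1,0,0,0,0,0,0]]]' | grep -E "posi|wrist_force"; python3 -m handwheel '[[[1,0,0,1,0,0,0],[1,0,0,1,0,0,0],[1,0,0,0,0,0,0]]]' | grep -E "posi|wrist_force"
```

```text
position: [0.4864, 0.1171, 0.1136]
wrist_force: [0.4, 0.3, -1.1]
position: [0.4865, 0.1171, 0.111]
wrist_force: [0.1, -0.6, -1.9]
position: [0.4864, 0.1171, 0.1089]
wrist_force: [-0.6, 0.5, -2.1]
```

```bash
python3 -m handwheel '[[[1,0,0,1,0,0,0],[1,0,0,0.5,0,0,0],[1,0,0,0,0,0,0]]]' | grep -E "posi|wrist_force"; python3 -m handwheel '[[[1,0,0,0.5,0,0,0],[1,0,0,0.5,0,0,0]]]' | grep -E "posi|wrist_force"
```

```text
position: [0.4864, 0.1171, 0.1074]
wrist_force: [0.1, 0.0, -0.6]
position: [0.4867, 0.1171, 0.1073]
wrist_force: [-4.4, -0.0, 12.2]
```

The collar is seated: 12 N at the same height it was gripped. Releasing gently and backing up.

```bash
python3 -m handwheel '[[[1,0,0,-0.8,0,0,0],[0.4,0,0,0,0,0,0],[0.2,0,0,0,0,0,0],[-0.2,0,0,0,0,0,0],[-0.2,0,0,0,0,0,0]]]' 30| grep -E "posi|force|width"; python3 -m handwheel '[[[-0.2,0,0,0,0,0,0],[-0.2,0,0,-10,0,0,0],[-0.2,0,0,-30,0,0,0],[-0.2,0,0,-40,0,0,0],[-0.2,0,0,-50,0,0,0]]]' | grep -E "posi|force|width"; python3 -m handwheel '[[[-0.2,-20,0,-20,0,0,0],[-0.2,0,0,0,0,0,0]]]' | grep -E "posi|wrist_force"
python3 - <<'E'
from h import *
go([.4864,.117,.19],7.9)
im=eyes.read_camera("wrist")[:,:,::-1];s=eyes.read_camera("scene")[:,:,::-1]
cv2.imwrite("pics/w8.png",np.vstack([cv2.resize(im,(480,300)),cv2.resize(s[110:310,220:420],(480,300))]))
E
```

```text
position: [0.4864, 0.117, 0.1072]
wrist_force: [0.0, -0.5, 0.1]
gripper_width: 0.0512
gripper_force: 0.0
position: [0.486, 0.117, 0.2388]
wrist_force: [0.9, 1.1, 1.0]
gripper_width: 0.0514
gripper_force: 0.0
position: [0.4897, 0.0967, 0.259]
wrist_force: [-0.8, 0.8, -0.4]
t20.30 pos [489.72  96.67 258.96] F [-0.8  0.8 -0.4] w51.4 g0
shift [20.6 -0.8 68.9] shift after turn [20.6 -0.5 69. ] turn [ 0.21  0.04 -0.06]
```

View pics/w8.png

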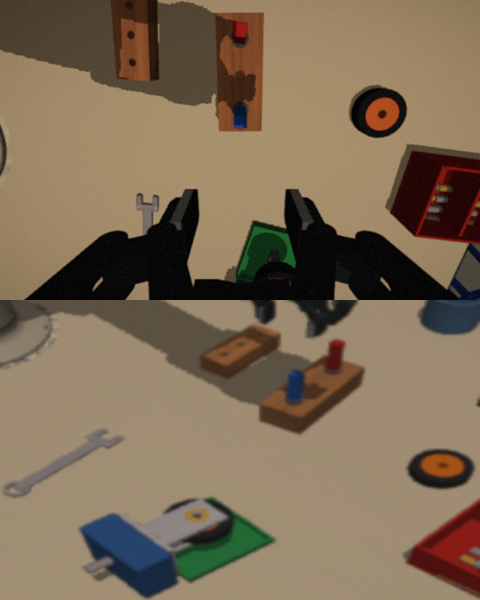

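The blue punch stands upright on its collar in the rack, at (240,117) in the wrist view and (295,385) in the scene view. The red punch is untouched and the gripper is clear, so I'm handing in.

```bash
python3 -c "
from station import close_job
print(close_job())"
```

```text
the job is handed in; nothing more can be done
None
```

The axle pin is driven down to its hard stop with a peak reading of about 23 N, the blue punch is back in its rack hole on its collar and released, and the job was handed in at about 20 s; no verdict was shown.

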